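# Show the griddle's drip tray to the inspection camera

### The job

Draw the drip tray straight out of its slot under the griddle by its red grip, and hold it up to the inspection camera: the middle of the tray over the yellow spot and 24 cm above the worktop, the red grip pointing away from the camera, square to it, and the far edge tipped up about 30 degrees so that the camera sees the tray's underside. Finish while still holding it there, steady, in the gripper; do not put it down. Leave the turner, shaker, mug, jar and can where they stand and do not bump the camera stand.

Things in the scene. Friction and masses are not known exactly. Their poses are not given: they have to be found in the camera images.
- griddle: Black electric griddle, fixed, 240 deep (x), 380 wide (y; 422 over its end handles), 78 high. Origin on the worktop at the middle of its front face (towards the robot); +x points into the griddle. Slot in the front: 136 wide, floor 8 above the worktop, ceiling at 35, back wall at x = 120. Hot plate top at 68. A knob on the front at y = +140 stands 14 proud.
- tray: Loose aluminium drip tray, 110-230 g, in the slot (3 play each side, 5 above); slides out along the griddle's -x, clear after 110. Open-topped, 100 (x) by 130 (y) by 22 high. Origin: centre of its underside (grip left out), +x into the griddle. A tongue 5 thick leads to the upright red grip: 10 thick (x), 60 wide (y), 55 high, centred at x = -95; 35-45 free between grip and griddle front.
- tray_mid (a point): Middle of the tray: 11 mm above the tray's origin along its z. This is the point to be held at point view.
- grip (a point): Centre of the upright red grip plate: 95 mm along -x and 35 mm up along z from the tray's origin.
- stand: Fixed camera on a grey board 8 thick, 110 wide, from x = -50 to 230. Origin on the worktop under a yellow spot 70 across; +x points from the spot to the camera post (at x = 200). The black camera is up to 160 high; its lens, 160 from the spot at height 113, looks back along -x and 38 degrees up to point view. Square to it: seen from above, the tray's +x lies along the stand's +x.
- view (a point): The point in the air where the middle of the tray must be held: straight above the yellow spot, 240 mm above the worktop.
- turner: Bystander: turner, steel blade and wooden handle, 300 long, 20 high, lying along the griddle's hot plate (along y).
- shaker: Bystander: steel shaker 42 across, 75 high, standing beside the camera's base board.
- mug: Bystander: blue mug 80 across, 92 high, near the robot in the middle.
- spread: Bystander: amber jar with yellow lid, 68 across, 105 high, near the robot, to one side.
- beans: Bystander: can with green label, 74 across, 110 high, near the robot, to one side.
Not all that is in view belongs to the job. What is shaped like the tray but orange, purple or turquoise is not meant.

How it is judged (in metres and radians):
On the way:
1. the tray has been drawn out of the slot, clear of the griddle's front (x of tray_mid in the frame of griddle below -0.05 m), for 0.1 s.
At the end, for the whole second after the job is handed in: Still held in the gripper, at rest, touching neither griddle nor stand: middle within 35 mm of the spot seen from above, 210-270 mm high; far edge raised 20-40 deg; sides level within 11 deg; square to the camera within 15 deg, grip away from it. Bystanders moved under 30 mm (horizontal distance between tray_mid and view below 0.035 m and height (world z) of tray_mid between 0.21 and 0.27 m and angle between tray's own x axis and vertical between 0.873 and 1.222 rad and angle between tray's own y axis and vertical between 1.37 and 1.77 rad and angle between tray's own z axis and vertical below 0.75 rad and angle between the y axis of tray and the y axis of stand, either way round below 0.26 rad and x of grip in the frame of stand below -0.03 m and linear speed of tray below 0.02 m/s and angular speed of tray below 0.15 rad/s and contact force between tray and the fingers above 2 N and contact force between tray and griddle below 0.2 N and contact force between tray and stand below 0.2 N and distance of each of turner, shaker, mug, spread, beans from where it was at the start of the episode below 0.03 m); the arm keeps its last pose, push and grip.
It fails at once if a bystander was moved more than 3 cm (distance of any of turner, shaker, mug, spread, beans from where it was at the start of the episode above 0.03 m).
It fails at once if the camera stand was bumped (more than 4 N) (contact force between stand and the arm above 4 N or contact force between stand and the fingers above 4 N or contact force between stand and tray above 4 N).
It also fails if it takes over 42 s, if anything falls off the work surface, if the arm or the gripper's body presses on something with over 40 N, if the wrist force passes 120 N, or if a joint passes its speed limit or range.

### The arm

A 6-joint arm with a two-finger parallel gripper is mounted at the origin on the work surface. World frame = base frame: x ahead of the robot, y to its left, z up, the work surface at z = 0. Lengths are in mm, angles in rad, forces in N, time in s.
With the tool pointing down it reaches from about 425 to 950 mm from the base axis. Payload 3.5 kg.
Tool frame: the origin (TCP) lies at the very end of the fingers, on their centre line; the grasp point (between the pads) lies 19 mm behind it; z points along the fingers, y is the line along which they close (so a half turn about z gives the same grasp; the last joint's range is limited). The gripper opens to 85 mm and grips with 20 to 120 N. Pads are 22 mm wide; open, the fingers measure 114 mm over their backs; the gripper's body (76 mm by 85 mm) begins 54 mm behind the grasp point. The pads swing forward as they close: fully open they stand 13 mm farther back than shut.
Start: joints at [-0.15, 0.286, 1.577, -0, 1.279, -0.15], TCP at [674.986, 0.032, 202.125] pointing down, gripper open.
Joint ranges: [-2.77, 2.77], [-0.9, 2.22], [0.21, 2.48], [-1.53, 4.67], [0.24, 2.81], [-2.84, 2.84]. Speed limits (rad/s): [2.79, 2.79, 3.14, 3.14, 3.14, 3.14].

### API

Orientations are given as a 3x3 rotation matrix whose columns are the frame's x, y, z axes.
In Python, from cell import r gives the robot as it stands.
- The arm moves only by the shell command python3 -m handwheel 'ROWS'. ROWS is JSON, a list that holds one entry, the list of rows, each a list of 7 numbers: the shift along the tool's x, y, z in mm, then the turn, a rotation vector about the tool's x, y, z in degrees, then the finger opening in mm, from 0 to 85.4. A call has 1 to 5 rows; each row shifts and turns the commanded pose from where the row before left it, along the tool's axes as they then stand; what a row does not reach is not made up. A row lasts 1/10 s, in which the tool goes at most 50 mm and 8.59 degrees, less where a joint would pass 70% of its speed; a pose out of reach is approached as far as the arm can. A call is refused whole if a number of a shift passes 50 or a number of a turn 8.59, either way. A call with a gripper value outside its range is refused whole. The fingers move at their own pace and stop on an object; the grip force is fixed at half the most. Time passes only in rows, so rows that do not move let the fingers close. It gives the time, the measured TCP pose, the force, the opening and the grip force at its end, in the units of the state.
- r.get_state(): the state, without advancing time (a new reading comes with each control period).
- r.capture(name): name is "scene" or "side" or "wrist"; returns a dict with "image" (480x640x3 uint8, red, green, blue), "mtx" (3x3 intrinsics, pixels), "R" (3x3) and "t" (3): a world point X has camera coordinates R X + t. Camera axes: x right, y down, z forward; pixel columns grow to the right and rows downward; lengths in mm; the calibration is good to about 2 mm. The wrist camera is an equidistant fisheye: a pixel r from the principal point sees the ray r / f radians off the axis. A picture is of the moment at which its call begins. There is no depth.
- r.job_done(): hands the job in; it is judged then, once.
The state is a dict: "t": time; "qpos": joint angles; "dq": joint speeds; "joint_torque": joint torques, N m; "ee_pos": TCP position; "tool_rot": TCP orientation; "contact_force": force on the tool from outside, world axes, zero at the start; "moment": the same for the moment, N m; "width": finger opening in mm; "grip_force": force on a finger pad.
Only numpy, scipy, OpenCV 4.12 (cv2) and the standard library are available. Lean on these libraries where they do the work, as an engineer would, in place of code of your own. Each camera call takes 0.05 s, during which the arm holds its last target. There are 200 camera calls.

## Working session

There is one attempt and no reset: what is moved stays moved. The work goes in short steps, Python scripts to look and compute and a shell command to move; the robot and the scene stay as the last step left them, time stands still between calls to the robot, and variables do not carry over. Pictures are saved under pics/ and viewed, at most 10 in all, crops included, and the job is handed in when it is done.

```bash
mkdir -p pics; cat > h.py <<'E'
import numpy as np, cv2
from cell import r
def snap(n,f):
    c=r.capture(n); cv2.imwrite('pics/'+f,c['image'][:,:,::-1]); np.savez('pics/'+f+'.npz',**c); return c
def onplane(f,u,v,z):
    c=np.load('pics/'+f+'.npz'); d=c['R'].T@np.linalg.solve(c['mtx'],[u,v,1]); o=-c['R'].T@c['t']
    return o+d*(z-o[2])/d[2]
def proj(f,X):
    c=np.load('pics/'+f+'.npz'); p=c['mtx']@(c['R']@np.array(X,float)+c['t']); return p[:2]/p[2]
E
python3 - <<'E'
from h import *
snap('scene','a.png');snap('side','b.png')
for f in('a.png','b.png'):
    c=np.load('pics/'+f+'.npz');print(-c['R'].T@c['t'],c['R'][2])
print(r.get_state())
E
```

```text
[1030.79789826  925.58949745 1223.53690891] [-0.35849747 -0.5715924  -0.73807974]
[-336.82976988 -771.57468994 1171.74456936] [ 0.53842892  0.54905365 -0.63924517]
{'t': 0.1, 'qpos': array([-1.50039885e-01,  2.87131490e-01,  1.57804956e+00, -5.17367635e-05,
        1.27859767e+00, -1.50002575e-01]), 'dq': array([ 0.00177318, -0.00135064, -0.00243892, -0.00060705,  0.00026391,
        0.00110463]), 'joint_torque': array([ 1.14915063e-03, -4.07295120e+01, -2.93698221e+01, -1.06323112e-04,
        3.42678482e-03, -4.41654265e-06]), 'ee_pos': array([6.74333660e+02, 8.94502291e-02, 2.00839019e+02]), 'tool_rot': array([[ 2.26540050e-05,  9.99997648e-01, -2.16891318e-03],
       [ 9.99999961e-01, -2.20515732e-05,  2.77780919e-04],
       [ 2.77732437e-04, -2.16891939e-03, -9.99997609e-01]]), 'contact_force': array([ 0.39455673, -0.40042036,  0.67773859]), 'moment': array([-0.042879  ,  0.03818921, -0.00216229]), 'grip_force': 0.0, 'width': 85.2549573408848}
```

View pics/a.png

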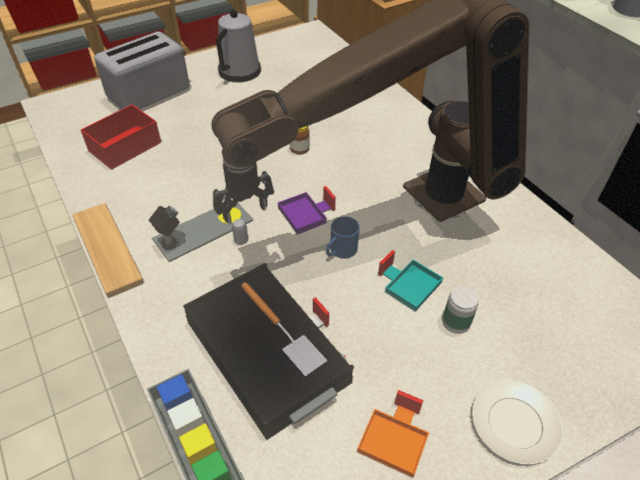

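View pics/b.png

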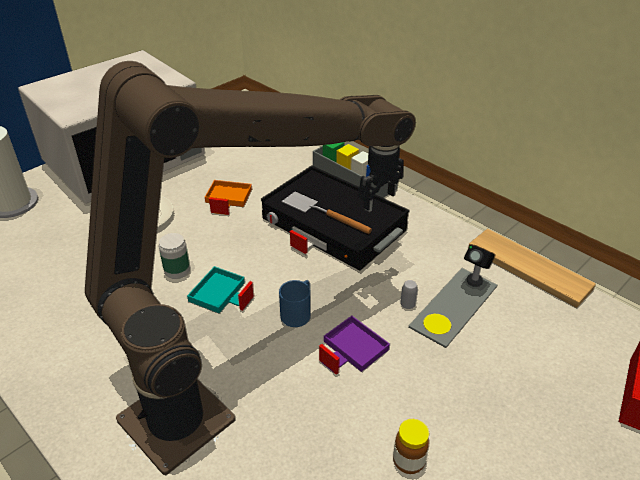

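The red grip of the real tray is at about (320,312) in the scene view and (299,242) in the side view. The stand's spot is at (437,324) in the side view. I'll enlarge both areas.

```bash
python3 - <<'E'
import cv2,numpy as np
a=cv2.imread('pics/a.png');b=cv2.imread('pics/b.png')
def cr(i,x,y,w,h,s): return cv2.resize(i[y:y+h,x:x+w],None,fx=s,fy=s,interpolation=cv2.INTER_CUBIC)
cv2.imwrite('pics/c1.png',cr(b,250,150,200,150,4))
cv2.imwrite('pics/c2.png',np.vstack([cr(b,395,230,200,75+50,4)[:,:800],])) 
E
```

```text
(no output)
```

View pics/c1.png

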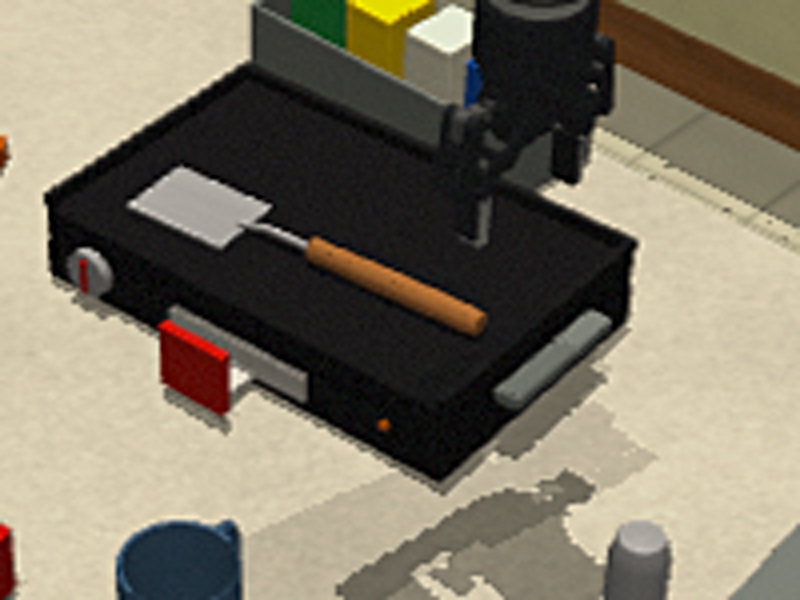

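View pics/c2.png

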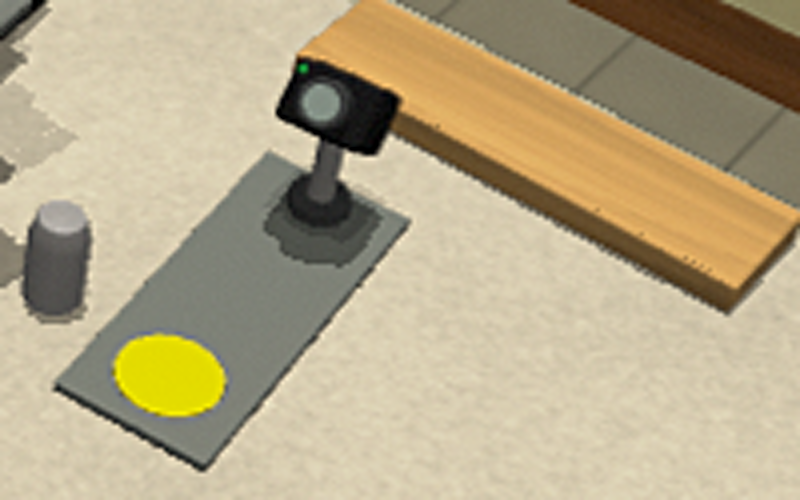

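The first crop shows the griddle's front bottom edge running (50,275)–(443,490) and the red grip face at (160,323), (229,352), (229,412), (162,380). The second shows the board corners at (55,385), (205,465), (268,153), (410,220) and the spot at (169,375).

```bash
python3 - <<'E'
from h import *
P1=lambda u,v,z:onplane('b.png',250+u/4,150+v/4,z)[:2].round(1)
P2=lambda u,v,z:onplane('b.png',395+u/4,230+v/4,z)[:2].round(1)
ang=lambda d:np.degrees(np.arctan2(d[1],d[0])).round(1)
L=P1(50,275,0);R=P1(443,490,0)
print('griddle front',L,R,np.linalg.norm(L-R),'x dir',ang(L-R)-90)
tl=P1(48,203,78);tr=P1(435,403,78);print('top',tl,tr,np.linalg.norm(tl-tr),ang(tl-tr)-90)
g=[P1(160,323,70.5),P1(229,352,70.5),P1(229,412,15.5),P1(162,380,15.5)]
print('grip',g,ang(g[0]-g[1])-90,ang(g[3]-g[2])-90)
a,b,c,d=P2(55,385,8),P2(205,465,8),P2(268,153,8),P2(410,220,8)
print('board',a,b,c,d,ang(c-a),ang(d-b),ang(a-b)-90,'spot',P2(169,375,8))
print('shaker top',P2(63,217,75))
# scene view
S=lambda u,v,z:onplane('a.png',u,v,z)[:2].round(1)
print('scene spot',S(230,215,8),'grip top',S(314,300,70.5),S(328,316,70.5))
E
```

```text
griddle front [615.9 407.9] [647.   26.2] 382.96488089640803 x dir 4.700000000000003
top [610.3 397.2] [643.1  34.8] 363.88129932712945 5.200000000000003
grip [array([576.8, 238.6]), array([588.7, 180.3]), array([587.4, 179.7]), array([577.9, 239.9])] 11.5 9.0
board [ 575.8 -198.5] [ 588.6 -304.4] [ 853.4 -169.6] [ 864.6 -276.7] 5.9 5.7 6.900000000000006 spot [ 633.6 -244.7]
shaker top [ 641.2 -145.7]
scene spot [ 631.8 -243.2] grip top [597.6 198.3] [592.6 257.6]
```

```bash
python3 - <<'E'
from h import *
B=lambda u,v,z:onplane('b.png',u,v,z)[:2].round(0)
S=lambda u,v,z:onplane('a.png',u,v,z)[:2].round(0)
print('mug',B(295,288,92),S(345,226,92),'can',B(173,243,110),'jar',B(414,430,105))
print('turq grip top',B(251,282,60),B(240,303,60),S(395,253,60),S(381,268,60),'tray corners',B(217,268,22),B(192,300,22),B(228,311,22))
print('purple grip',S(324,190,60),S(335,188,60),'corners',S(278,208,22),S(311,194,22))
E
```

```text
mug [410.  43.] [403.  37.] can [285. 389.] jar [ 290. -424.]
turq grip top [366. 166.] [297. 127.] [322. 168.] [386. 192.] tray corners [360. 308.] [236. 256.] [278. 158.]
purple grip [ 359. -147.] [ 325. -138.] corners [ 499. -184.] [ 381. -187.]
```

```bash
python3 -m handwheel '[[[42,-17,0,0,0,-1,40],[42,-17,0,0,0,-1,40],[42,-17,5,0,0,-1,40],[42,-17,5,0,0,-1,40],[42,-17,10,0,0,-1,40]]]'; python3 -m handwheel '[[[0,0,15,0,0,0,40],[0,0,15,0,0,0,40],[0,0,0,0,0,0,40],[0,0,0,0,0,0,40]]]'
python3 - <<'E'
from h import *
c=snap('wrist','w1.png');print(c['mtx'])
s=r.get_state();print(s['ee_pos'],s['tool_rot'],s['width'])
E
```

```text
t: 0.6
ee_pos: [582.0, 208.4, 182.3]
tool_rot: [[-0.088, 0.996, 0.001], [0.996, 0.088, 0.0], [0.0, 0.001, -1.0]]
contact_force: [1.1, 0.7, -0.1]
width: 40.2
grip_force: 0.0
t: 1.0
ee_pos: [583.0, 205.5, 151.2]
tool_rot: [[-0.085, 0.996, -0.002], [0.996, 0.085, -0.0], [-0.0, -0.002, -1.0]]
contact_force: [0.3, 0.4, -0.3]
width: 39.9
grip_force: 0.0
[[371.64829954   0.         319.88628914]
 [  0.         371.64829954 239.89907301]
 [  0.           0.           1.        ]]
[583.5597682  205.62951852 152.19121973] [[-8.51733826e-02  9.96366138e-01  1.19755621e-04]
 [ 9.96366137e-01  8.51733963e-02 -1.14353825e-04]
 [-1.24138272e-04  1.09580543e-04 -9.99999986e-01]] 39.95774363030954
```

View pics/w1.png

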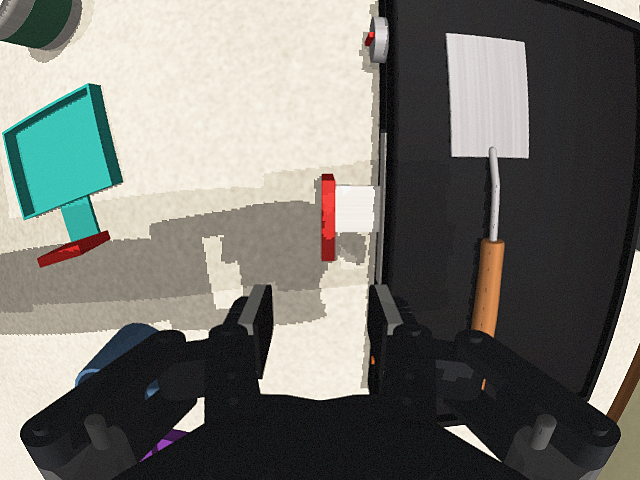

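The wrist view shows the grip's top edge running (328,175)–(328,261), about square in the image, with the griddle front edge at column ~383.

```bash
cat >> h.py <<'E'
def wr(f,u,v,z):
    c=np.load('pics/'+f+'.npz'); K=c['mtx']; q=np.array([u-K[0,2],v-K[1,2]])/K[0,0]; a=np.hypot(*q)
    d=c['R'].T@np.r_[q*(np.sin(a)/a),np.cos(a)]; o=-c['R'].T@c['t']; return o+d*(z-o[2])/d[2]
E
python3 - <<'E'
from h import *
p=[wr('w1.png',u,v,70.5)[:2] for u,v in((322,175),(335,175),(322,261),(335,261))];print(np.round(p,1))
m=np.mean(p,0);d=p[0]-p[2];print(m,np.degrees(np.arctan2(d[1],d[0]))-90)
f=[wr('w1.png',u,v,78)[:2] for u,v in((384,130),(382,380))];d=f[0]-f[1];print(f,np.degrees(np.arctan2(d[1],d[0]))-90)
s=r.get_state();print(s['tool_rot'].T@(np.r_[m,33]-s['ee_pos']))
E
```

```text
[[580.4 248.4]
 [589.2 249.2]
 [585.7 187.6]
 [595.  188.4]]
[587.57135284 218.41632556] 5.0052475077312835
[array([618.01846689, 282.80897665]), array([643.02532399,  92.0428693 ])] 7.468119647566681
[ 12.41345749   5.07304184 119.19023629]
```

```bash
python3 -m handwheel '[[[12,5,0,0,0,0,40],[0,0,30,0,0,0,40],[0,0,30,0,0,0,40],[0,0,30,0,0,0,40],[0,0,27,0,0,0,40]]]'; python3 -m handwheel '[[[0,0,0,0,0,0,40],[0,0,0,0,0,0,40],[0,0,0,0,0,0,0],[0,0,0,0,0,0,0],[0,0,0,0,0,0,0]]]'; python3 -m handwheel '[[[0,0,0,0,0,0,0],[0,0,0,0,0,0,0],[0,0,0,0,0,0,0],[0,0,0,0,0,0,0]]]'
```

```text
t: 1.55
ee_pos: [587.7, 219.6, 34.6]
tool_rot: [[-0.086, 0.996, 0.001], [0.996, 0.086, 0.001], [0.0, 0.001, -1.0]]
contact_force: [-0.3, 0.5, -0.4]
width: 40.1
grip_force: 0.0
t: 2.05
ee_pos: [587.9, 219.5, 36.9]
tool_rot: [[-0.087, 0.996, 0.003], [0.996, 0.087, 0.001], [0.0, 0.003, -1.0]]
contact_force: [0.6, 1.2, -0.3]
width: -0.1
grip_force: 0.0
t: 2.45
ee_pos: [586.6, 219.3, 35.1]
tool_rot: [[-0.087, 0.996, -0.0], [0.996, 0.087, -0.0], [-0.0, -0.0, -1.0]]
contact_force: [-0.0, -0.3, 0.2]
width: -0.2
grip_force: 0.0
```

The fingers closed on nothing, so I'll look again.

```bash
python3 - <<'E'
from h import *
snap('wrist','w2.png');snap('side','b2.png')
a=cv2.imread('pics/w2.png');b=cv2.imread('pics/b2.png')
i=np.hstack([cv2.resize(a,(400,300)),cv2.resize(b[180:300,230:390],(400,300))]);cv2.imwrite('pics/m2.png',i)
E
```

```text
(no output)
```

View pics/m2.png

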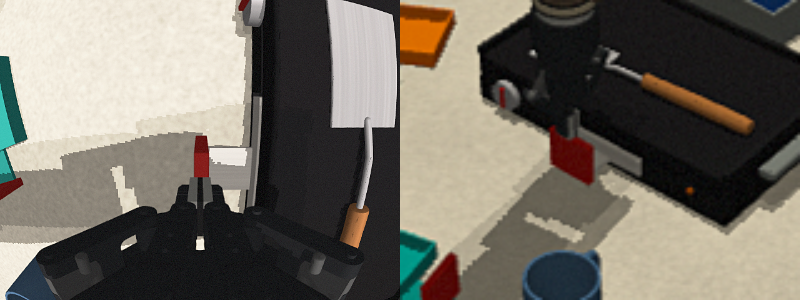

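The picture is too small to tell, so I'll enlarge it and project the TCP.

```bash
python3 - <<'E'
from h import *
s=r.get_state();print(s['ee_pos'],s['width'],s['grip_force'])
a=cv2.imread('pics/w2.png');b=cv2.imread('pics/b2.png')
print('tcp in side',proj('b2.png',s['ee_pos']),'grip top', proj('b2.png',[587,218,70.5]))
i=np.hstack([cv2.resize(a[200:350,250:400],(400,400),interpolation=2),cv2.resize(b[180:280,250:350],(400,400),interpolation=2)]);cv2.imwrite('pics/m3.png',i)
E
```

```text
[586.60617881 219.25624027  35.05224672] -0.0617993834291447 0.0
tcp in side [297.39196428 241.71539994] grip top [297.54767868 232.35284984]
```

View pics/m3.png

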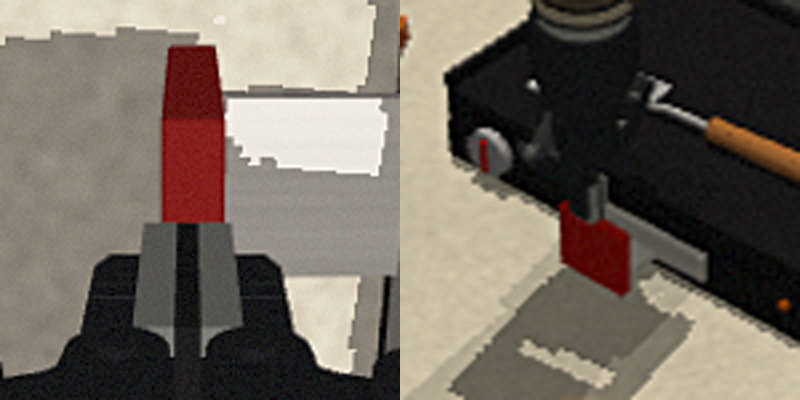

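```bash
python3 - <<'E'
from h import *
c=np.load('pics/w2.png.npz');print('cam',-c['R'].T@c['t'],c['R'][2])
def pw(X):
    p=c['R']@np.array(X,float)+c['t'];a=np.arctan2(np.hypot(*p[:2]),p[2]);q=p[:2]/np.hypot(*p[:2])*a*c['mtx'][0,0]
    return (q+c['mtx'][:2,2]).round(0)
u=np.array([-.087,.996])
for z in(35,54,70,80,90):
    print(z,[pw([*(np.array([586.6,219.3])+k*u),z]) for k in(11,0,-11)])
print('plate end top',pw([*(np.array([587.6,218.4])+30*u),70.5]),pw([*(np.array([587.6,218.4])+30*u),15.5]))
E
```

```text
cam [580.58442358 285.64433328 205.59682914] [ 0.02320234 -0.26429737 -0.9641621 ]
35 [array([320., 257.]), array([320., 278.]), array([320., 299.])]
54 [array([320., 271.]), array([320., 294.]), array([320., 316.])]
70 [array([320., 285.]), array([320., 310.]), array([320., 333.])]
80 [array([320., 295.]), array([320., 321.]), array([320., 346.])]
90 [array([320., 307.]), array([320., 334.]), array([320., 360.])]
plate end top [323. 241.] [322. 213.]
```

The finger tips end at the plate's top edge (row 284), so they really sit about 33 mm above the reported TCP and closed just above the plate. I'll open, go about 23 mm lower and close again.

```bash
python3 -m handwheel '[[[0,0,0,0,0,0,40],[0,0,0,0,0,0,40],[0,0,0,0,0,0,40],[0,0,0,0,0,0,40],[0,0,8,0,0,0,40]]]'; python3 -m handwheel '[[[0,1,8,0,0,0,40],[0,0,7,0,0,0,40],[0,0,0,0,0,0,40],[0,0,0,0,0,0,40]]]';  python3 -m handwheel '[[[0,0,0,0,0,0,0],[0,0,0,0,0,0,0],[0,0,0,0,0,0,0],[0,0,0,0,0,0,0],[0,0,0,0,0,0,0]]]'
```

```text
t: 3.05
ee_pos: [587.8, 219.5, 28.2]
tool_rot: [[-0.087, 0.996, 0.003], [0.996, 0.087, 0.001], [0.0, 0.003, -1.0]]
contact_force: [1.0, 1.5, 0.5]
width: 39.7
grip_force: 0.0
t: 3.45
ee_pos: [587.3, 219.3, 11.5]
tool_rot: [[-0.087, 0.996, -0.001], [0.996, 0.087, -0.0], [-0.0, -0.001, -1.0]]
contact_force: [0.1, -0.6, 0.5]
width: 39.9
grip_force: 0.0
t: 3.95
ee_pos: [588.0, 219.4, 12.7]
tool_rot: [[-0.087, 0.996, 0.001], [0.996, 0.087, 0.0], [0.0, 0.001, -1.0]]
contact_force: [0.4, -0.3, 2.8]
width: 8.7
grip_force: 60.6
```

Gripped, with the opening at 8.7 mm and 60 N. Now I'll draw the tray out along -y of the tool.

```bash
python3 -m handwheel '[[[0,-5,0,0,0,0,0],[0,-10,0,0,0,0,0],[0,-12,0,0,0,0,0],[0,-12,0,0,0,0,0],[0,-12,0,0,0,0,0]]]'; python3 -m handwheel '[[[0,-15,0,0,0,0,0],[0,-15,0,0,0,0,0],[0,-15,0,0,0,0,0],[0,-15,0,0,0,0,0],[0,-12,0,0,0,0,0]]]'; python3 -m handwheel '[[[0,-2,0,0,0,0,0],[0,0,0,0,0,0,0],[0,0,0,0,0,0,0]]]'
python3 - <<'E'
from h import *
snap('side','b3.png');b=cv2.imread('pics/b3.png');cv2.imwrite('pics/m4.png',cv2.resize(b[160:310,200:400],(800,600),interpolation=2))
E
```

```text
t: 4.45
ee_pos: [535.8, 214.9, 12.3]
tool_rot: [[-0.087, 0.996, 0.001], [0.996, 0.087, 0.0], [0.0, 0.001, -1.0]]
contact_force: [1.6, 0.8, 1.4]
width: 8.6
grip_force: 60.4
t: 4.95
ee_pos: [461.4, 208.1, 10.8]
tool_rot: [[-0.087, 0.996, -0.005], [0.996, 0.087, -0.001], [-0.001, -0.005, -1.0]]
contact_force: [-0.7, 0.0, -1.9]
width: 8.2
grip_force: 60.0
t: 5.25
ee_pos: [463.5, 208.5, 12.2]
tool_rot: [[-0.087, 0.996, 0.0], [0.996, 0.087, 0.0], [0.0, 0.0, -1.0]]
contact_force: [-0.2, -1.1, -1.9]
width: 8.7
grip_force: 60.1
```

View pics/m4.png

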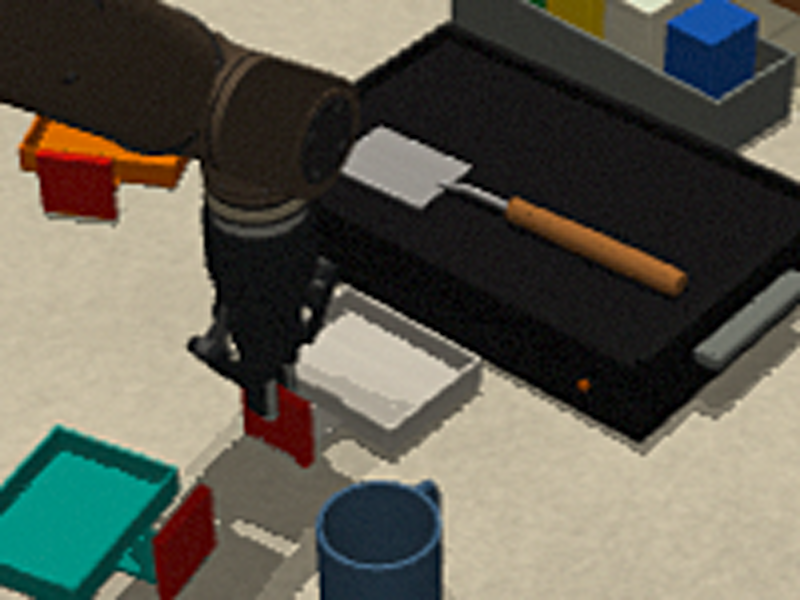

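The tray is out and held level, with about 110 mm of it now in front of the griddle. Next I'll lift it.

```bash
python3 -m handwheel '[[[0,0,-20,0,0,0,0],[0,0,-40,0,0,0,0],[0,0,-45,0,0,0,0],[0,0,-45,0,0,0,0],[0,0,-45,0,0,0,0]]]'; python3 -m handwheel '[[[-10,0,-30,0,0,0,0],[-25,3,-10,0,0,0,0],[-35,6,0,0,0,0,0],[-40,8,0,0,0,0,0],[-40,8,0,0,0,0,0]]]'
cat > t.py <<'E'
from h import *
from scipy.spatial.transform import Rotation as Ro
s=r.get_state();y=np.radians(6);t=np.radians(30)
ty=np.array([np.cos(t)*np.cos(y),np.cos(t)*np.sin(y),np.sin(t)]);tx=np.array([-np.sin(y),np.cos(y),0])
R=np.c_[tx,ty,np.cross(tx,ty)];p=np.array([633,-244,240])-R@[-1,95,-6]
T=s['tool_rot'];print('target',p,'shift tool axes',T.T@(p-s['ee_pos']),'turn deg',Ro.from_matrix(T.T@R).as_rotvec(degrees=True))
print('mid now',s['ee_pos']+T@[-1,95,-6],s['qpos'],s['width'],s['t'])
E
python3 t.py
```

```text
t: 5.8
ee_pos: [463.3, 208.4, 209.0]
tool_rot: [[-0.087, 0.996, 0.0], [0.996, 0.087, 0.0], [0.0, 0.0, -1.0]]
contact_force: [0.8, 0.6, -1.3]
width: 8.9
grip_force: 60.1
t: 6.3
ee_pos: [501.7, 59.8, 247.5]
tool_rot: [[-0.088, 0.996, 0.001], [0.996, 0.088, -0.0], [-0.0, 0.001, -1.0]]
contact_force: [0.4, 0.7, -1.1]
width: 8.7
grip_force: 60.1
target [ 554.05732075 -251.29170165  187.30384758] shift tool axes [-314.51904284   24.75519387   60.33666349] turn deg [-29.94775959   0.264693    -0.9349971 ]
mid now [596.4300818   67.1956288  253.63216275] [-8.22834357e-02 -1.29172238e-01  1.93537932e+00 -7.45512204e-05
  1.33445857e+00 -1.70219747e-01] 8.680075212920363 6.3
```

```bash
python3 -m handwheel '[[[-40,3,0,0,0,0,0],[-40,3,0,0,0,0,0],[-40,3,0,0,0,0,0],[-40,3,0,0,0,0,0],[-40,3,0,0,0,0,0]]]'; python3 -m handwheel '[[[-40,3,0,-2,0,0,0],[-35,3,0,-3,0,0,0],[-25,2,0,-4,0,0,0],[-14,0,0,-4,0,0,0],[0,0,0,-4,0,0,0]]]';python3 -m handwheel '[[[0,0,0,-4,0,0,0],[0,0,0,-4,0,0,0],[0,0,0,-3,0,0,0],[0,0,0,-2,0,-1,0],[0,0,0,0,0,0,0]]]'; python3 t.py
```

```text
t: 6.8
ee_pos: [533.8, -138.8, 247.1]
tool_rot: [[-0.087, 0.996, 0.0], [0.996, 0.087, -0.0], [-0.0, 0.0, -1.0]]
contact_force: [0.4, 0.6, -0.9]
width: 8.8
grip_force: 60.1
t: 7.3
ee_pos: [551.5, -252.4, 247.4]
tool_rot: [[-0.085, 0.952, 0.293], [0.996, 0.081, 0.024], [-0.001, 0.294, -0.956]]
contact_force: [0.8, 0.5, -2.8]
width: 8.4
grip_force: 60.0
t: 7.8
ee_pos: [550.4, -249.9, 246.4]
tool_rot: [[-0.101, 0.862, 0.496], [0.995, 0.092, 0.044], [-0.008, 0.498, -0.867]]
contact_force: [0.1, -0.0, -2.1]
width: 9.0
grip_force: 60.0
target [ 554.05732075 -251.29170165  187.30384758] shift tool axes [ -1.27420142 -26.39991131  52.95074173] turn deg [-0.11251652  0.46550067  0.06668724]
mid now [ 629.42936558 -242.47132972  298.9033973 ] [-0.77462436 -0.14065588  2.01561792  0.47842398  0.9657759  -1.09411173] 9.018985588534026 7.8
```

```bash
python3 -m handwheel '[[[0,-8,16,0,0,0,0],[0,-8,16,0,0,0,0],[0,-6,13,0,0,0,0],[0,-4,8,0,0,0,0],[0,0,0,0,0,0,0]]]'; python3 -m handwheel '[[[0,0,0,0,0,0,0],[0,0,0,0,0,0,0],[0,0,0,0,0,0,0]]]'; python3 t.py; python3 - <<'E'
from h import *
snap('side','b4.png');snap('scene','a4.png')
b=cv2.imread('pics/b4.png');a=cv2.imread('pics/a4.png')
cv2.imwrite('pics/m5.png',np.hstack([cv2.resize(b[170:350,350:530],(400,400),interpolation=2),cv2.resize(a[120:300,130:310],(400,400),interpolation=2)]))
for f in('b4.png','a4.png'): print(proj(f,[633,-244,229]))
E
```

```text
t: 8.3
ee_pos: [554.9, -249.1, 186.5]
tool_rot: [[-0.103, 0.862, 0.496], [0.995, 0.092, 0.046], [-0.006, 0.498, -0.867]]
contact_force: [0.6, 0.6, -1.9]
width: 8.6
grip_force: 60.1
t: 8.6
ee_pos: [555.8, -250.1, 189.7]
tool_rot: [[-0.102, 0.86, 0.499], [0.995, 0.093, 0.043], [-0.01, 0.501, -0.865]]
contact_force: [0.5, 0.0, -1.9]
width: 8.6
grip_force: 60.1
target [ 554.05732075 -251.29170165  187.30384758] shift tool axes [-0.97840603 -2.85161751  1.1352454 ] turn deg [0.06451323 0.55598062 0.17430248]
mid now [ 634.68945275 -242.46917726  242.49871687] [-0.7675838  -0.07438748  2.06343386  0.52144282  0.85969268 -1.15940123] 8.586963363283807 8.6
[448.89431582 258.87761784]
[220.87956295 157.91726772]
```

View pics/m5.png

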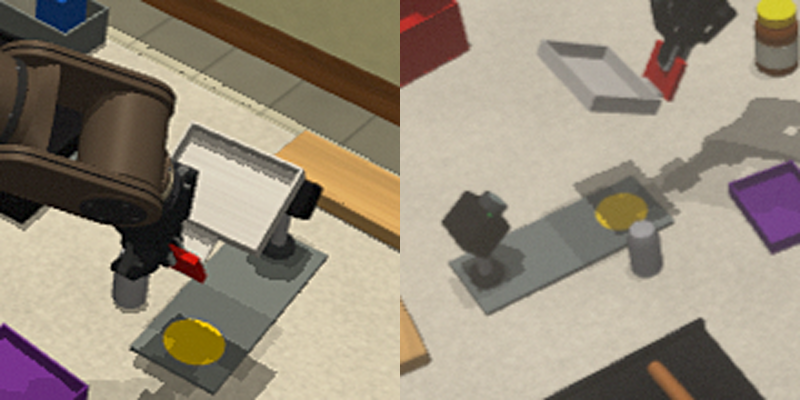

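The tray sits over the spot, within about 8 mm of where I project its middle in both views. It is tilted with the far edge up, and it is steady. I'll hand it in.

```bash
python3 -c "
from cell import r
print(r.job_done())"
```

```text
the job is handed in; nothing more can be done
None
```

I drew the tray out by its red grip and handed it in while holding it steady over the yellow spot: middle about 24 cm up by arm readings, far edge tipped up about 30°. No verdict came back; the first grasp closed above the grip, so I re-gripped lower.

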